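Reset the looper tension dials of an overlocker

ROBOT

A 7-joint arm with a two-finger parallel gripper is mounted at the origin on a cart in front of the work surface, level with it; the furniture and walls round the work are solid. World frame = base frame: x ahead of the robot, y to its left, z up, the work surface at z = 0. Lengths are in m, angles in rad, forces in N, time in s.
With the tool pointing down it reaches from about 0.4 to 0.925 m from the base axis. Payload 4.1 kg.
Tool frame: the origin (TCP) lies between the finger pads; the fingertips stand bot.tips_ahead ahead of it and the grasp point (between the pads) lies 3 mm ahead of it (bot.tips_ahead is the distance from the TCP to the fingertips, in m); z points along the fingers, x is the direction in which the jaws open and shut, and the axes are right-handed (so a half turn about z gives the same grasp; the last joint's range is limited). The gripper opens to 85 mm and grips with 20 to 120 N. Pads are 22 mm wide; open, the fingers measure 114 mm over their backs; the gripper's body (76 mm by 85 mm) begins 54 mm behind the grasp point. The pads swing forward as they close: fully open they stand 13 mm farther back than shut.
Start: joints at [1.081, 0.398, 0.045, 1.537, -0.019, 1.207, -0.051], TCP at [0.248, -0.601, 0.253] pointing down, gripper open.
Joint ranges: [-2.82, 2.82], [-0.49, 2.23], [-1.37, 1.46], [0, 2.46], [-1.36, 4.5], [0.23, 2], [-2.94, 2.94]. Speed limits (rad/s): [2.57, 2.57, 3.14, 3.14, 3.14, 3.14, 3.14].

INTERFACE

Orientations are given as a unit quaternion [w, x, y, z].
In Python, from rig import bot gives the robot as it stands.
- The arm moves only by the tool carry_out, never from a script. Its arguments are lists of equal length, an entry for each row: "travel": the shift along the tool's x, y, z scaled (see below), a list of three; "rot": the turn, a rotation vector about the tool's x, y, z scaled (see below), a list of three. In form: {"travel": [[dx, dy, dz], ...], "rot": [[rx, ry, rz], ...]}. A call has 1 to 20 rows; each row shifts and turns the commanded pose from where the row before left it, along the tool's axes as they then stand; what a row does not reach is not made up. The controller multiplies each number of a shift by 0.12 m and each number of a turn by 180 degrees. A row lasts 1/10 s, in which the tool goes at most 50 mm and 8.59 degrees, less where a joint would pass 70% of its speed; a pose out of reach is approached as far as the arm can. A call with a number of a shift or a turn outside -1 to 1 is refused whole. A call with a gripper value outside its range is refused whole. "fingers" is the closure, from -1 (fully open) to 1 (shut), set as the call begins (left out, the last holds). The fingers move at their own pace and stop on an object; "newtons" is the grip in N (left out, the last holds). Time passes only in rows, so rows that do not move let the fingers close. It gives the time, the measured TCP pose, the force and the opening at its end, in the units of the state.
- bot.sense(): the state, without advancing time (a new reading comes with each control period).
- bot.camera(name): name is "scene" or "top" or "wrist"; returns a dict with "pixels" (420x560x3 uint8, red, green, blue), "fov_y" (degrees; the focal length in pixels is half the picture's height over the tangent of half this angle, whatever the lens; pixels are square), "cx", "cy" (the principal point, pixels), "cam_to_world" (4x4, takes a point from camera to world coordinates). Camera axes: x right, y up, looking along -z (the intrinsics and any distortion apply to the point x, -y, -z); pixel columns grow to the right and rows downward; lengths in m; the calibration is good to about 2 mm. A picture is of the moment at which its call begins. There is no depth.
- bot.close_job(): hands the job in, once; it reports no verdict.
Trained networks look in the newest picture that a camera, given by its name, has taken for a name from the list of things; names that differ only in an ending like _2 or _b are one class to them, and where a whole thing is asked for, a point or a joint stands for the part that bears it (a point fixed in the world has none). Each returns a list of dicts, best first, with "confidence" (0 to 1); they miss things now and then, are a little off and sometimes report something else, mostly with a low value. They report only what shows in the picture. A call takes as long as a camera call.
- bot.look_for(camera, name): "xy" ([column, row] in pixels, amid what is visible of it).
- bot.silhouettes(camera, name): "region" (420x560 bool, what is visible of it) and "xy" ([column, row] in pixels, amid what is visible of it).
- bot.spot_point(camera, name): "xy" ([column, row] in pixels: a listed point, or the origin of a listed thing).
The state is a dict: "time_s": time; "joint_pos": joint angles; "qd": joint speeds; "effort": joint torques, N m; "position": TCP position; "tool_rot": TCP orientation; "force": force on the tool from outside, world axes, zero at the start; "wrist_torque": the same for the moment, N m; "finger_gap": finger opening in m.
Only numpy, scipy, OpenCV 4.12 (cv2) and the standard library are available. Lean on these libraries where they do the work, as an engineer would, in place of code of your own. Each camera call takes 0.05 s, during which the arm holds its last target.

TASK

The small overlocker (serger) on the counter must go back to normal thread tension before it is threaded again. With a fingertip, stroke the red and the blue looper dial round by friction, click by click and without gripping them, until each sits in its normal click, its wide white band on top between the orange ticks. Leave the green needle dial at normal, nothing else on the counter shifted or picked up, and take the hand away.

Things in the scene. Friction and masses are not known exactly. Their poses are not given: they have to be found in the camera images.
- overlocker: off-white, fixed, 270 (y) x 225 mm, flat top 217 mm high. Origin on the counter under its middle; x front to rear, y to its left, z up; front (-x) faces the robot. Three dials in the top front edge at x = -40, left to right green, red, blue, 52 mm apart, rims 10 mm above the top, 6 mm out of the front, with dark side discs 44 mm across; nothing stands higher. Hand wheel on the right to y = -157.
- dial_red (a joint): upper looper dial, red. Rad: 0 = normal; + when the top of the rim has moved to the machine's +x (rear), - when to its front. Clicks at -1.257, -0.628, 0, 0.628, 1.257 (17.6 mm of rim a click), end stops +-1.41; left between clicks it snaps to the nearer. On top it shows at 0 a wide white band in line with the orange ticks beside it; below 0 one or two dots, above 0 one or two bars.
- dial_blue (a joint): lower looper dial, blue. Rad: 0 = normal; + when the top of the rim has moved to the machine's +x (rear), - when to its front. Clicks at -1.257, -0.628, 0, 0.628, 1.257 (17.6 mm of rim a click), end stops +-1.41; left between clicks it snaps to the nearer. On top it shows at 0 a wide white band in line with the orange ticks beside it; below 0 one or two dots, above 0 one or two bars.
- dial_needle (a joint): needle dial, green. Rad: 0 = normal; + when the top of the rim has moved to the machine's +x (rear), - when to its front. Clicks at -1.257, -0.628, 0, 0.628, 1.257 (17.6 mm of rim a click), end stops +-1.41; left between clicks it snaps to the nearer. On top it shows at 0 a wide white band in line with the orange ticks beside it; below 0 one or two dots, above 0 one or two bars.
- red_top (a point): highest point of the red dial, a knurled wheel 56 mm across, 16 mm wide, axle level along the machine's y. This point is right over the axle, 227 mm above the counter; axes as the overlocker. Some 2 N along the rim turn the dial. The axle sits in rubber bushes: pressed from above it gives 1 mm per 3 N, 3 mm at most.
- blue_top (a point): highest point of the blue dial, a knurled wheel 56 mm across, 16 mm wide, axle level along the machine's y. This point is right over the axle, 227 mm above the counter; axes as the overlocker. Some 2 N along the rim turn the dial. The axle sits in rubber bushes: pressed from above it gives 1 mm per 3 N, 3 mm at most.
- needle_top (a point): highest point of the green dial, a knurled wheel 56 mm across, 16 mm wide, axle level along the machine's y. This point is right over the axle, 227 mm above the counter; axes as the overlocker. Some 2 N along the rim turn the dial. The axle sits in rubber bushes: pressed from above it gives 1 mm per 3 N, 3 mm at most.
- tag_gun: red and white tagging gun lying flat, 116x169x24 mm, loose; origin centre of the underside, as for the next three. A tall monitor stands behind it, to the robot's right
- pin_tin: round red pin tin, 69 mm across, 26 mm high, loose
- button_box: pale carton of buttons, 55x85x30 mm, loose
- tags_b: banded stack of yellow tags, 88x48x12 mm, loose

How it is judged:
At the end, for the whole second after the job is handed in: red, blue and green dial all at rest in the normal click (each within 0.12 rad of 0), the tagging gun, pin tin, button carton and tags each within 30 mm of where they were (value of joint dial_red between -0.12 and 0.12 rad and velocity of joint dial_red between -0.1 and 0.1 rad/s and value of joint dial_blue between -0.12 and 0.12 rad and velocity of joint dial_blue between -0.1 and 0.1 rad/s and value of joint dial_needle between -0.12 and 0.12 rad and velocity of joint dial_needle between -0.1 and 0.1 rad/s and distance of each of tag_gun, pin_tin, button_box, tags_b from where it was at the start of the episode below 0.03 m); the robot touches nothing.
It fails at once if a looper dial is gripped by the dark discs on its flat sides (over 2 N) (contact force between the fingers and hub_red above 2 N or contact force between the fingers and hub_blue above 2 N).
It fails at once if the green needle dial is turned out of its click (more than 0.3 rad) (not (value of joint dial_needle between -0.3 and 0.3 rad)).
It fails at once if a bystander is picked up, or moved more than 30 mm (distance of any of tag_gun, pin_tin, button_box, tags_b from where it was at the start of the episode above 0.03 m or height (world z) of any of tag_gun, pin_tin, button_box, tags_b above 0.015 m).
It also fails if it takes over 51 s, if anything falls off the work surface, if the arm or the gripper's body presses on something with over 40 N, if the wrist force passes 120 N, or if a joint passes its speed limit or range.

## Working session

There is one attempt and no reset: what is moved stays moved. The work goes in short steps, Python scripts to look and compute and a tool call to move; the robot and the scene stay as the last step left them, time stands still between calls to the robot, and variables do not carry over. Pictures are saved under pics/ and viewed, and the job is handed in when it is done.

Besides the shell and the picture viewer there is one more tool, called after "Call:" as name(argument=value, ...) on one line, values as JSON. carry_out: Moves the arm, as the interface text tells. Shifts and turns lie within -1 to 1; 1 stands for 0.12 m of shift or 180 degrees of turn. Its arguments: {"type":"object","properties":{"travel":{"type":"array","items":{"type":"array","items":{"type":"number"}}},"rot":{"type":"array","items":{"type":"array","items":{"type":"number"}}},"fingers":{"type":"number"},"newtons":{"type":"number"}},"required":["travel","rot"]}

```bash
mkdir -p pics; ls; cat > h.py <<'E'
import numpy as np, cv2
from rig import bot
def snap(n,f):
    c=bot.camera(n); cv2.imwrite('pics/'+f,c['pixels'][:,:,::-1]); return c
def ray(c,uv):
    f=210/np.tan(np.radians(c['fov_y'])/2)
    d=np.array([(uv[0]-c['cx'])/f,-(uv[1]-c['cy'])/f,-1.]);T=np.array(c['cam_to_world'])
    return T[:3,3],T[:3,:3]@d
def onz(c,uv,z):
    o,d=ray(c,uv); return o+d*(z-o[2])/d[2]
def proj(c,p):
    f=210/np.tan(np.radians(c['fov_y'])/2);T=np.array(c['cam_to_world'])
    q=T[:3,:3].T@(np.array(p)-T[:3,3]); return [c['cx']+f*q[0]/-q[2], c['cy']-f*q[1]/-q[2]]
E
python3 - <<'E'
from h import *
print(bot.tips_ahead, bot.sense())
for n in ['scene','top','wrist']:
    c=snap(n,n+'0.png'); print(n,c['fov_y'],c['cx'],c['cy'],{k:v for k,v in c.items() if k not in('pixels',)})
    for t in ['red_top','blue_top','needle_top','overlocker']:
        for r in bot.spot_point(n,t)[:2]: print(t,r['xy'],r['confidence'],onz(c,r['xy'],0 if t=='overlocker' else .227))
E
```

```text
pics
0.022 {'time_s': 0.0, 'joint_pos': array([ 1.08099177,  0.39922018,  0.04504619,  1.53788749, -0.01871994,
        1.20691854, -0.05071186]), 'qd': array([-8.46225467e-05, -9.58337304e-05,  7.49105029e-04, -3.52454571e-04,
        4.05540225e-04,  2.43610885e-04, -4.70719066e-04]), 'effort': array([ 5.98639399e-04, -4.75128758e+01,  1.36429902e+00, -2.54222971e+01,
        1.13556130e-02,  9.49012960e-03,  2.12907452e-07]), 'position': array([ 0.24739749, -0.60042682,  0.25224214]), 'tool_rot': array([-5.06242719e-04,  8.30965252e-01, -5.56323411e-01, -8.69131056e-04]), 'force': array([0.36422025, 0.053294  , 0.12880709]), 'wrist_torque': array([ 0.01166347, -0.04356658,  0.0148825 ]), 'finger_gap': 0.08531401555170731}
scene 42.64127486830049 267.4128589561099 216.03036519000057 {'fov_y': 42.64127486830049, 'cx': 267.4128589561099, 'cy': 216.03036519000057, 'cam_to_world': array([[-0.98561843,  0.12521448, -0.11347972,  0.31555357],
       [-0.16856837, -0.68132304,  0.71230865,  1.03313627],
       [ 0.01187501,  0.72119362,  0.69263175,  1.09000233],
       [ 0.        ,  0. 
[... 915 characters left out ...]
    ]
blue_top [264.0, 191.8] 0.59 [0.52468143 0.1184938  0.227     ]
needle_top [228.3, 200.6] 0.71 [0.49939076 0.22081736 0.227     ]
overlocker [250.8, 196.9] 0.72 [0.55252778 0.1706699  0.        ]
wrist 66.71681290973206 277.19741151719126 208.0486624754817 {'fov_y': 66.71681290973206, 'cx': 277.19741151719126, 'cy': 208.0486624754817, 'cam_to_world': array([[ 3.81687875e-01,  8.76038752e-01,  2.94737971e-01,
         3.23547098e-01],
       [-9.24290906e-01,  3.61475892e-01,  1.22562229e-01,
        -5.68148666e-01],
       [ 8.28591433e-04, -3.19204143e-01,  9.47685617e-01,
         3.74020091e-01],
       [ 0.00000000e+00,  0.00000000e+00,  0.00000000e+00,
         1.00000000e+00]])}
```

View pics/scene0.png

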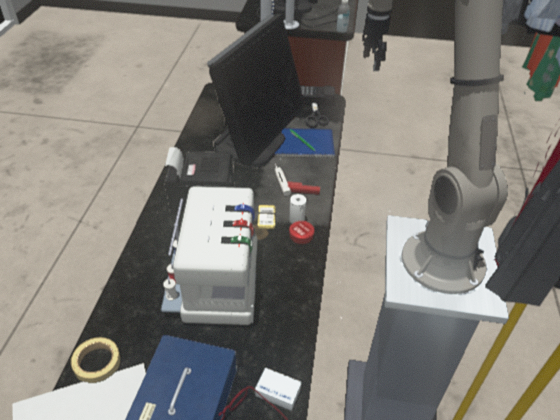

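View pics/top0.png

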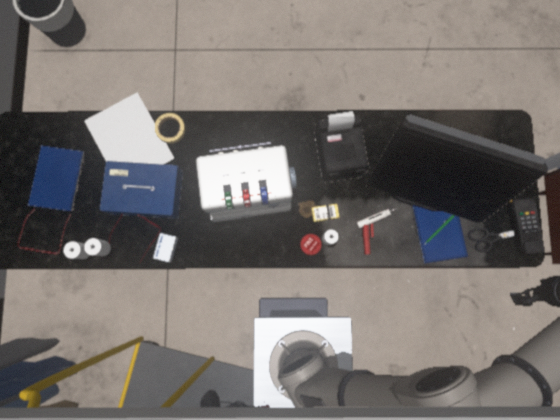

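```bash
python3 - <<'E'
import cv2
a=cv2.imread('pics/scene0.png');b=cv2.imread('pics/top0.png')
a=cv2.resize(a[180:260,200:290],None,fx=6,fy=6,interpolation=cv2.INTER_CUBIC)
b=cv2.resize(b[160:230,205:290],None,fx=7,fy=7,interpolation=cv2.INTER_CUBIC)
cv2.imwrite('pics/sc.png',a);cv2.imwrite('pics/tc.png',b)
E
```

```text
(no output)
```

View pics/sc.png

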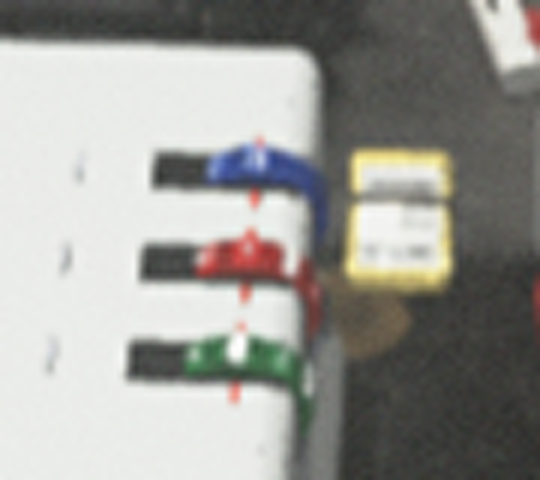

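View pics/tc.png

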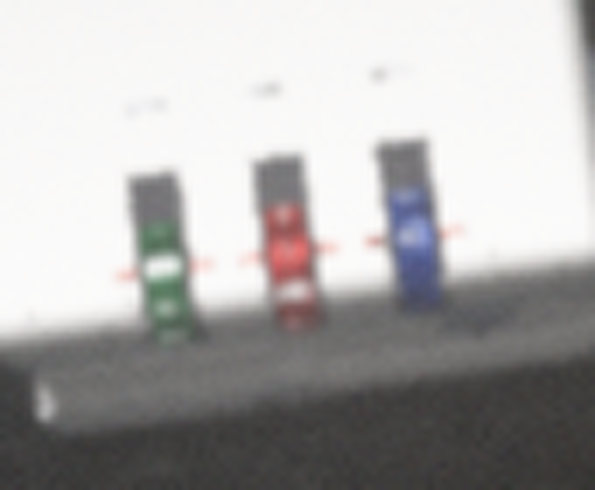

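The green band sits between its ticks. Red's band lies to the front, which means about -0.628. I can't tell blue's click from here. Next I'll work out the machine pose and the path.

```bash
python3 - <<'E'
from h import *
from scipy.spatial.transform import Rotation as R
c=bot.camera('top')
P=[onz(c,p,.217) for p in [(228.3,197.9),(246.7,196.3),(264.2,193.7)]]
print(np.round(P,4))
s=bot.camera('scene')
Q=[onz(s,p,.217) for p in [(200+237/6,180+365/6),(200+247/6,180+265/6),(200+257/6,180+170/6)]]
print(np.round(Q,4))
for pts in (P,Q):
    d=np.array(pts[0])-pts[2]; print('yaw deg of +y axis from world y',np.degrees(np.arctan2(-d[0],d[1])),np.linalg.norm(d))
q=bot.sense()['tool_rot']; M=R.from_quat(np.roll(q,-1)).as_matrix(); print(M.round(3))
for z in (.1,.3,.45): print([onz(c,p,z).round(3) for p in [(375,190),(482,222),(408,118),(552,165)]])
E
```

```text
[[0.5091 0.2221 0.217 ]
 [0.5136 0.1689 0.217 ]
 [0.5211 0.1182 0.217 ]]
[[0.5064 0.2254 0.217 ]
 [0.5135 0.1729 0.217 ]
 [0.5205 0.1199 0.217 ]]
yaw deg of +y axis from world y 6.570121648876732 0.10456517907624611
yaw deg of +y axis from world y 7.586686393384352 0.1064954361125348
[[ 0.381 -0.925  0.   ]
 [-0.925 -0.381 -0.   ]
 [ 0.     0.    -1.   ]]
[array([ 0.555, -0.231,  0.1  ]), array([ 0.451, -0.564,  0.1  ]), array([ 0.794, -0.348,  0.1  ]), array([ 0.634, -0.803,  0.1  ])]
[array([ 0.514, -0.183,  0.3  ]), array([ 0.426, -0.465,  0.3  ]), array([ 0.716, -0.282,  0.3  ]), array([ 0.581, -0.667,  0.3  ])]
[array([ 0.483, -0.147,  0.45 ]), array([ 0.407, -0.391,  0.45 ]), array([ 0.658, -0.233,  0.45 ]), array([ 0.542, -0.565,  0.45 ])]
```

View pics/wrist0.png

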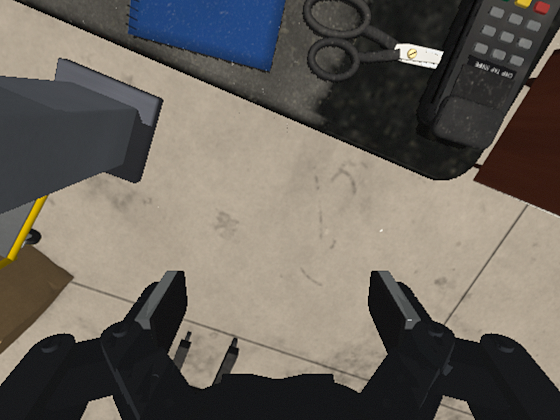

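Call:
carry_out(travel=[[0,0,-0.2],[0,0,-0.2],[-0.34,-0.07,-0.03],[-0.34,-0.07,-0.03],[-0.34,-0.07,-0.03],[-0.34,-0.07,0],[-0.34,-0.07,0],[-0.34,-0.07,0],[-0.26,-0.2,0],[-0.26,-0.2,0],[-0.26,-0.2,0],[-0.26,-0.2,0],[-0.26,-0.2,0],[0,0,0]], rot=[[0,0,0.043],[0,0,0.043],[0,0,0],[0,0,0],[0,0,0],[0,0,0],[0,0,0],[0,0,0],[0,0,0],[0,0,0],[0,0,0],[0,0,0],[0,0,0],[0,0,0]], fingers=1, newtons=40)

```text
time_s: 2.25
position: [0.3712, -0.1777, 0.3126]
tool_rot: [-0.001, 0.752, -0.66, 0.001]
force: [-1.3, 0.4, 0.1]
finger_gap: 0.0001
```

Call:
carry_out(travel=[[-0.36,-0.15,0],[-0.36,-0.15,0],[-0.36,-0.15,0],[-0.36,-0.15,0],[-0.34,-0.04,0],[-0.34,-0.04,0],[-0.34,-0.04,0],[-0.3,-0.04,0],[0,0,0]], rot=[[0,0,0],[0,0,0],[0,0,0],[0,0,0],[0,0,0],[0,0,0],[0,0,0],[0,0,0],[0,0,0]])

```text
time_s: 3.15
position: [0.4185, 0.1623, 0.3127]
tool_rot: [-0.001, 0.751, -0.66, -0.001]
force: [-0.4, -1.0, 0.5]
finger_gap: -0.0001
```

```bash
python3 - <<'E'
from h import *
c=snap('wrist','w1.png'); print(c['cam_to_world'].round(3))
for t in ['red_top','blue_top','needle_top','overlocker']:
    for r in bot.spot_point('wrist',t)[:2]: print(t,r['xy'],r['confidence'],onz(c,r['xy'],0 if t=='overlocker' else .227))
E
```

```text
[[ 0.13   0.94   0.315  0.5  ]
 [-0.992  0.124  0.039  0.174]
 [-0.002 -0.318  0.948  0.434]
 [ 0.     0.     0.     1.   ]]
red_top [280.4, 74.1] 0.58 [0.51528166 0.17454516 0.227     ]
blue_top [368.0, 73.2] 0.92 [0.52256618 0.12268474 0.227     ]
needle_top [195.6, 72.1] 0.6 [0.5098027  0.22496088 0.227     ]
```

View pics/w1.png

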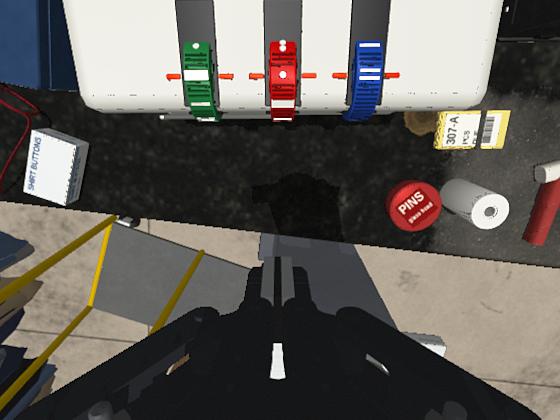

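```bash
python3 - <<'E'
import cv2
a=cv2.imread('pics/w1.png')
cv2.imwrite('pics/w1c.png',cv2.resize(a[30:130,155:415],None,fx=3,fy=3,interpolation=cv2.INTER_CUBIC))
E
```

```text
(no output)
```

View pics/w1c.png

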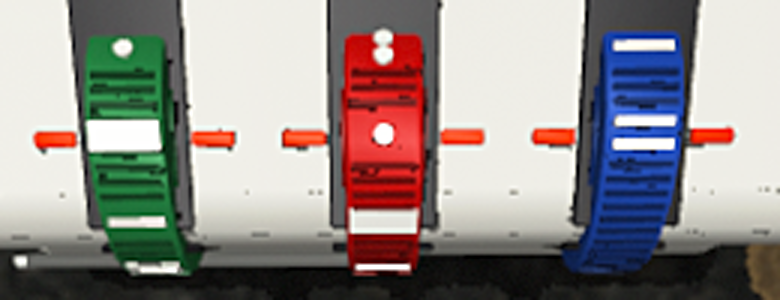

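Now the clicks are readable. Red shows one dot (-0.628), so its top must go 17.6 mm to the rear. Blue shows two bars (+1.257), so its top must come 35 mm to the front. Green is at normal.

```bash
cat >> h.py <<'E'
from scipy.spatial.transform import Rotation as R
def delta(target):
    s=bot.sense(); M=R.from_quat(np.roll(s['tool_rot'],-1)).as_matrix()
    return (M.T@(np.array(target)-s['position']))/.12
mx=np.array([.9925,.122,0]);my=np.array([-.122,.9925,0])
E
python3 - <<'E'
from h import *
c=bot.camera('wrist')
for p in [(282.7,75.5),(365.8,75.3),(155+136/3,75.8)]: print(onz(c,p,.217))
s=bot.sense();M=R.from_quat(np.roll(s['tool_rot'],-1)).as_matrix();print(M.round(4))
red=np.array([.514,.1725,0]);
print(delta(red-.008*mx+[0,0,.222+.022+.018]))
E
```

```text
[0.51629    0.16461114 0.217     ]
[0.52255311 0.11298877 0.217     ]
[0.51002509 0.21575906 0.217     ]
[[ 1.174e-01 -9.931e-01 -1.000e-04]
 [-9.931e-01 -1.174e-01 -8.000e-04]
 [ 7.000e-04  2.000e-04 -1.000e+00]]
[-0.04847331 -0.73219645  0.41601751]
```

```bash
python3 - <<'E'
from h import *
s=bot.sense();print(s['position'],s['qd'].round(4),s['time_s'])
c=snap('wrist','w2.png');print(c['cam_to_world'].round(4))
for p in [(282.7,75.5),(365.8,75.3),(280.4,74.1)]: print(onz(c,p,.217))
for t in ['red_top','blue_top','needle_top']:
    for r in bot.spot_point('wrist',t)[:2]: print(t,r['xy'],r['confidence'],onz(c,r['xy'],.227))
a=cv2.imread('pics/w2.png')
cv2.imwrite('pics/w2c.png',cv2.resize(a[30:130,155:415],None,fx=3,fy=3,interpolation=cv2.INTER_CUBIC))
E
```

```text
[0.41949244 0.15547243 0.31194461] [-0.0014  0.0008 -0.0047 -0.0008 -0.0029 -0.0017 -0.0036] 3.45
[[ 0.1181  0.9411  0.3168  0.5011]
 [-0.993   0.1115  0.0389  0.1667]
 [ 0.0013 -0.3192  0.9477  0.4326]
 [ 0.      0.      0.      1.    ]]
[0.51628797 0.16473571 0.217     ]
[0.52254961 0.11310488 0.217     ]
[0.51692178 0.16626315 0.217     ]
red_top [270.9, 72.6] 0.82 [0.51633738 0.17199642 0.227     ]
blue_top [354.2, 72.9] 0.76 [0.52203617 0.12272312 0.227     ]
needle_top [182.2, 76.8] 0.95 [0.50777485 0.22434117 0.227     ]
needle_top [268.6, 73.4] 0.33 [0.51573839 0.1733074  0.227     ]
```

View pics/w2c.png

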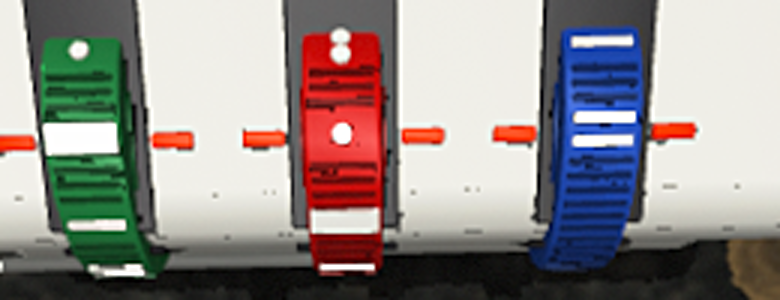

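```bash
python3 - <<'E'
from h import *
c=bot.camera('wrist')
for p in [(269.4,75.7),(352.8,74.7)]: print(onz(c,p,.217))
print(bot.sense()['position'],bot.sense()['force'])
print(delta(np.array([.5145,.1725,.262])-.008*mx))
E
```

```text
[0.51503875 0.17416423 0.217     ]
[0.52186508 0.12240874 0.217     ]
[0.41926917 0.15664196 0.31206728] [ 0.10220574 -0.19531241 -0.34406625]
[-0.0364247  -0.73701265  0.41724036]
```

Call:
carry_out(travel=[[-0.02,-0.25,0],[-0.02,-0.25,0],[-0.005,-0.24,0],[0,0,0.2],[0,0,0.21],[0,0,0],[0,0,0],[0,0,0],[0,0,0]], rot=[[0,0,0],[0,0,0],[0,0,0],[0,0,0],[0,0,0],[0,0,0],[0,0,0],[0,0,0],[0,0,0]])

```text
time_s: 4.6
position: [0.5074, 0.1735, 0.2644]
tool_rot: [-0.001, 0.748, -0.663, 0.001]
force: [-0.1, 1.2, 0.3]
finger_gap: 0.0003
```

```bash
python3 - <<'E'
from h import *
s=bot.sense();print(s['position'],s['force'],s['tool_rot'])
c=snap('wrist','w3.png');snap('scene','s3.png')
a=cv2.imread('pics/s3.png');cv2.imwrite('pics/s3c.png',cv2.resize(a[160:270,170:310],None,fx=5,fy=5,interpolation=cv2.INTER_CUBIC))
E
```

```text
[0.50740829 0.1735203  0.26440779] [-0.12099267  1.24884284  0.3437696 ] [-0.00105228  0.74841184 -0.66323283  0.00090591]
```

View pics/w3.png

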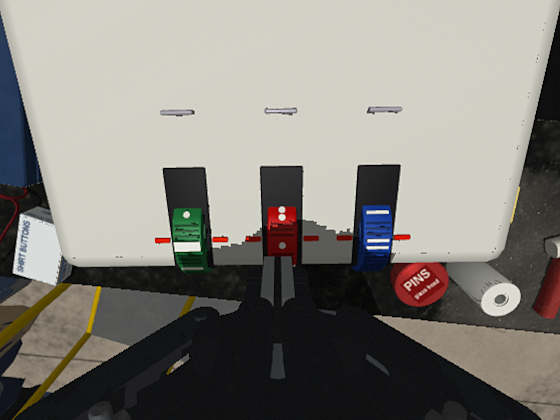

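View pics/s3c.png

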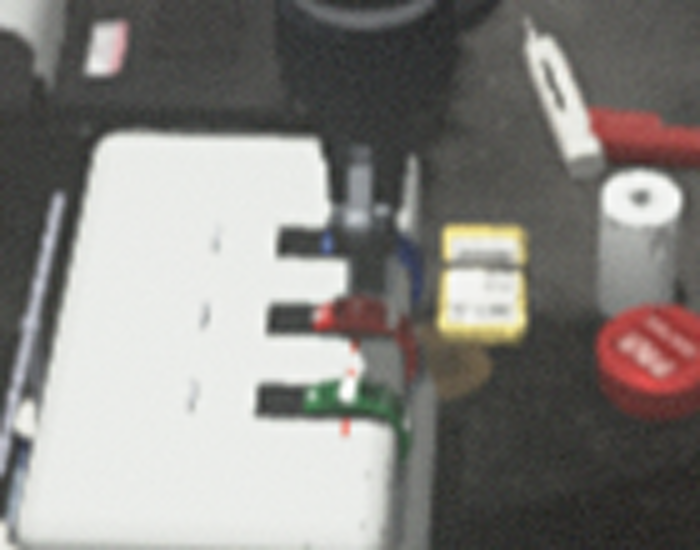

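Call:
carry_out(travel=[[0,0,0.06],[0,0,0.06],[0,0,0],[0,0,0],[0,0,0],[0,0,0]], rot=[[0,0,0],[0,0,0],[0,0,0],[0,0,0],[0,0,0],[0,0,0]])

```text
time_s: 5.3
position: [0.5067, 0.1732, 0.2485]
tool_rot: [0.0, 0.748, -0.663, 0.0]
force: [0.8, 0.2, 1.1]
finger_gap: -0.0001
```

```bash
python3 - <<'E'
from h import *
s=bot.sense();print(s['position'],s['force'])
E
```

```text
[0.50671154 0.17318064 0.24845001] [0.79800485 0.17336642 1.1288481 ]
```

Call:
carry_out(travel=[[0,0,0.01],[0,0,0.007],[0,0,0],[0,0,0],[0,0,0]], rot=[[0,0,0],[0,0,0],[0,0,0],[0,0,0],[0,0,0]])

```text
time_s: 5.8
position: [0.5069, 0.1733, 0.2468]
tool_rot: [-0.0, 0.748, -0.663, 0.0]
force: [-1.5, -0.1, 5.6]
finger_gap: -0.0002
```

Call:
carry_out(travel=[[0,-0.025,0],[0,-0.025,0],[0,-0.025,0],[0,-0.025,0],[0,-0.025,0],[0,-0.025,0],[0,0,0],[0,0,0]], rot=[[0,0,0],[0,0,0],[0,0,0],[0,0,0],[0,0,0],[0,0,0],[0,0,0],[0,0,0]])

```text
time_s: 6.6
position: [0.5246, 0.1756, 0.2465]
tool_rot: [-0.0, 0.749, -0.663, -0.0]
force: [-0.1, 0.0, 5.2]
finger_gap: -0.0
```

```bash
python3 - <<'E'
from h import *
s=bot.sense();print(s['position'],s['force'])
c=snap('wrist','w4.png')
a=cv2.imread('pics/w4.png');cv2.imwrite('pics/w4c.png',cv2.resize(a[150:330,140:430],None,fx=2.5,fy=2.5,interpolation=cv2.INTER_CUBIC))
E
```

```text
[0.52459053 0.17561277 0.24654855] [-0.06965117  0.04400039  5.24721779]
```

View pics/w4c.png

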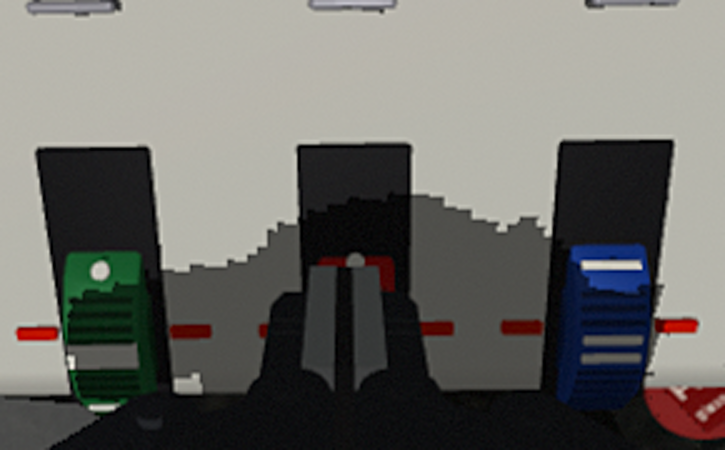

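Call:
carry_out(travel=[[0,0,-0.1],[0,0,-0.1],[0.22,0,0],[0.213,0,0],[0,0,0],[0,0,0],[0,0,0],[0,0,0]], rot=[[0,0,0],[0,0,0],[0,0,0],[0,0,0],[0,0,0],[0,0,0],[0,0,0],[0,0,0]])

```text
time_s: 7.45
position: [0.5305, 0.1251, 0.2707]
tool_rot: [-0.0, 0.749, -0.662, -0.0]
force: [-0.7, 0.8, -0.7]
finger_gap: 0.0001
```

```bash
python3 - <<'E'
from h import *
s=bot.sense();print(s['position'],s['force'])
print(delta(np.array([.521,.1215,.250])+.009*mx))
c=snap('wrist','w5.png')
a=cv2.imread('pics/w5.png');cv2.imwrite('pics/w5c.png',cv2.resize(a[150:330,80:370],None,fx=2.5,fy=2.5,interpolation=cv2.INTER_CUBIC))
E
```

```text
[0.53051029 0.12510105 0.27065123] [-0.70051345  0.75341441 -0.65277322]
[0.02019137 0.00735272 0.17208342]
```

View pics/w5c.png

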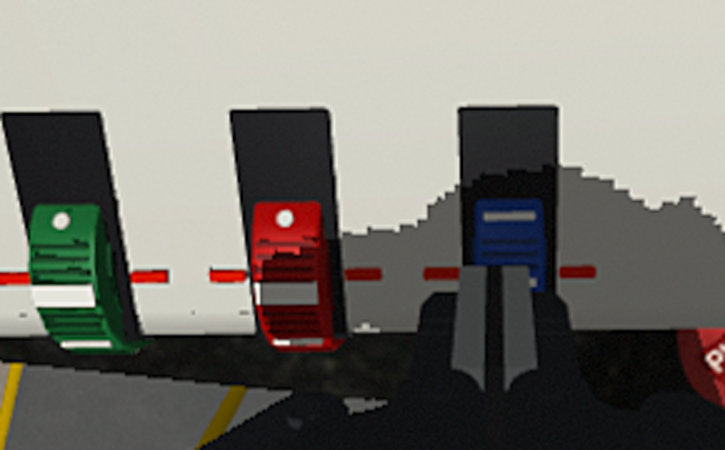

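Call:
carry_out(travel=[[0.018,0.004,0.06],[0,0,0.06],[0,0,0.04],[0,0,0.02],[0,0,0.02],[0,0,0],[0,0,0],[0,0,0]], rot=[[0,0,0],[0,0,0],[0,0,0],[0,0,0],[0,0,0],[0,0,0],[0,0,0],[0,0,0]])

```text
time_s: 8.3
position: [0.531, 0.1216, 0.247]
tool_rot: [-0.0, 0.748, -0.663, 0.001]
force: [-0.4, -0.3, 3.7]
finger_gap: 0.0001
```

Call:
carry_out(travel=[[0,0,0.005],[0,0,0],[0,0.025,0],[0,0.025,0],[0,0.025,0],[0,0.025,0],[0,0.025,0],[0,0.025,0],[0,0,0],[0,0,0]], rot=[[0,0,0],[0,0,0],[0,0,0],[0,0,0],[0,0,0],[0,0,0],[0,0,0],[0,0,0],[0,0,0],[0,0,0]])

```text
time_s: 9.3
position: [0.5128, 0.1192, 0.2463]
tool_rot: [0.0, 0.748, -0.663, 0.0]
force: [-1.3, -1.0, 6.2]
finger_gap: -0.0001
```

```bash
python3 - <<'E'
from h import *
s=bot.sense();print(s['position'],s['force'])
c=snap('wrist','w6.png')
a=cv2.imread('pics/w6.png');cv2.imwrite('pics/w6c.png',cv2.resize(a[150:330,80:370],None,fx=2.5,fy=2.5,interpolation=cv2.INTER_CUBIC))
E
```

```text
[0.51284232 0.11916528 0.24633474] [-1.34700784 -1.03668022  6.21516243]
```

View pics/w6c.png

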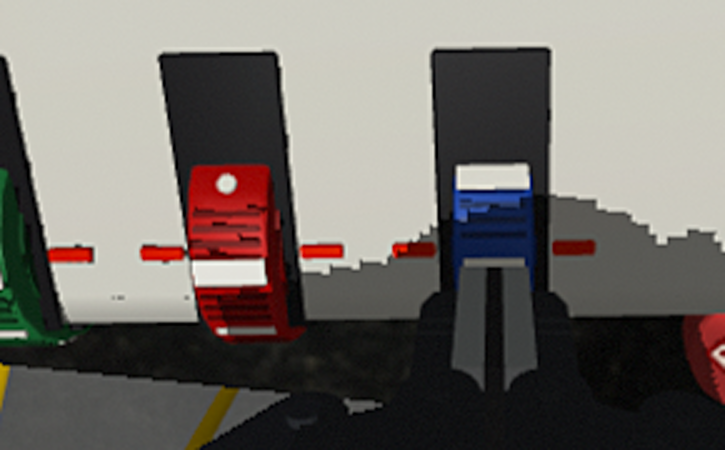

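Call:
carry_out(travel=[[0,0,-0.05],[0,0,-0.05],[0,-0.075,0],[0,-0.075,0],[0,0,0],[0,0,0.04],[0,0,0.03],[0,0,0.02],[0,0,0.01],[0,0,0],[0,0,0],[0,0,0]], rot=[[0,0,0],[0,0,0],[0,0,0],[0,0,0],[0,0,0],[0,0,0],[0,0,0],[0,0,0],[0,0,0],[0,0,0],[0,0,0],[0,0,0]])

```text
time_s: 10.55
position: [0.5309, 0.1217, 0.2467]
tool_rot: [-0.0, 0.748, -0.663, 0.001]
force: [-1.0, -0.6, 5.2]
finger_gap: 0.0
```

Call:
carry_out(travel=[[0,0,0.002],[0,0.025,0],[0,0.025,0],[0,0.025,0],[0,0.025,0],[0,0.025,0],[0,0.023,0],[0,0,0],[0,0,0],[0,0,-0.1],[0,0,-0.2],[0,0,-0.2],[0,0.3,0],[0,0.3,0],[0,0.2,0],[0,0,0],[0,0,0],[0,0,0],[0,0,0]], rot=[[0,0,0],[0,0,0],[0,0,0],[0,0,0],[0,0,0],[0,0,0],[0,0,0],[0,0,0],[0,0,0],[0,0,0],[0,0,0],[0,0,0],[0,0,0],[0,0,0],[0,0,0],[0,0,0],[0,0,0],[0,0,0],[0,0,0]])

```text
time_s: 12.45
position: [0.4184, 0.1081, 0.3056]
tool_rot: [-0.0, 0.748, -0.663, -0.0]
force: [-0.1, 0.3, 0.3]
finger_gap: 0.0003
```

```bash
python3 - <<'E'
from h import *
s=bot.sense();print(s['position'],s['force'],np.abs(s['qd']).max())
c=snap('wrist','w7.png')
a=cv2.imread('pics/w7.png');cv2.imwrite('pics/w7c.png',cv2.resize(a[20:160,80:370],None,fx=2.7,fy=2.7,interpolation=cv2.INTER_CUBIC))
t0=cv2.imread('pics/top0.png'); t=snap('top','top7.png')
E
```

```text
[0.4183798  0.10807071 0.30559495] [-0.1379667   0.32796648  0.26493973] 0.0037033298127215
```

View pics/w7c.png

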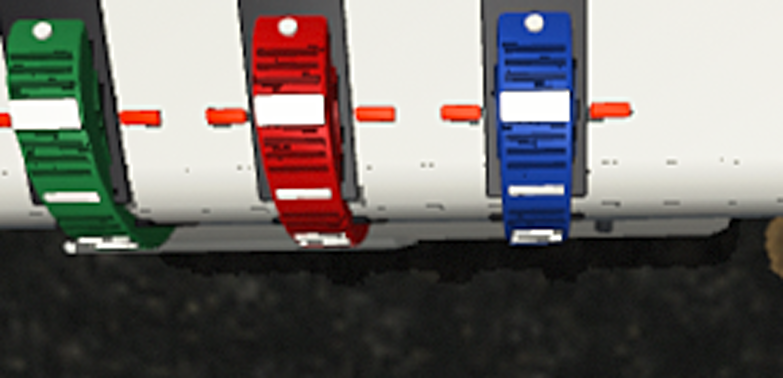

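View pics/top7.png

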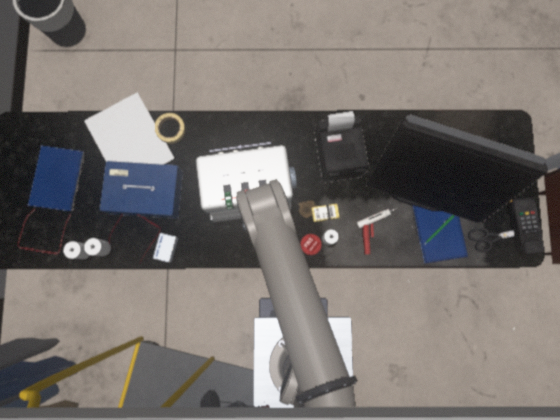

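All three wide bands sit between the ticks. The bystanders are where they were, and the arm is clear and still, so I'm handing in.

```bash
python3 -c "
from rig import bot
print(bot.close_job())"
```

```text
the job is handed in; nothing more can be done
None
```

The red and blue dials are both back at normal, and I handed the job in at about 12.5 s of the 51 s allowed. I used the closed fingertips pressed on top of each dial with about 5–6 N. Red took one stroke to the rear (it showed one dot, -0.628). Blue took two strokes to the front (it showed two bars, +1.257).

- **Dials:** The last wrist picture shows the wide white bands of green, red and blue all between their orange ticks.
- **Other things on the counter:** In the last top picture the tag gun, pin tin, button carton and tags look where they were at the start. I judged this by eye and did not measure it.
- **Hand:** It is clear of everything and at rest, with about 0.4 N on the wrist, which is sensor noise.

No check failed. The one disagreement was that early dial positions differed between pictures by several mm, because the arm was still settling. I measured again once it was still.

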